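# Dispense one buffer tablet into the dish

### The job

Press the tablet dispenser's plunger in once, all the way to its stop, so that one tablet comes out on the delivery plate, and let the plunger spring back. Then nudge that tablet sideways off the plate with a fingertip, so that it drops into the open porcelain dish standing below the plate's edge. Do not lift or carry the tablet, leave the other tablets in the magazine, and leave the dish and everything round it where it stands.

Things in the scene. Friction and masses are not known exactly. Their poses are not given: they have to be found in the camera images.
- dispenser: Tablet dispenser fixed to the table: grey housing, steel plate on top, upright clear magazine tube with a stack of tablets. Origin on the table under the tube's axis; x = the way a tablet comes out, z up. In mm in this frame: plate top z 36, 5 thick, x -80 to 79, y -30 to 30. Behind x = 17 stand rails (|y| 14 to 23, top z 46), a bridge (x -62 to -22) and a rear block (x -78 to -66), tops z 56.
- plunger (a joint): Travel of the spring plunger along dispenser +x, in m: 0 = out, at rest; 0.040 = in, at its stop. It slides the lowest tablet onto the delivery plate, to stop with its centre about 39 mm in front of the tube's axis. Spring 2 N at rest, 6 N at the stop; it springs back by itself and the next tablet falls into place, so a second full press would put out a second tablet.
- plunger_head (a point): Centre of the outer face of the plunger's black round head (31 mm in diameter, 10 mm thick, on a 10 mm rod), the face to press. Its axis is level, 40 mm above the table; at rest the face is at dispenser x = -128 mm, y = 0, and looks to dispenser -x. Press it towards dispenser +x.
- plate (a point): Point on the top of the delivery plate, at dispenser x = 44, y = 0, z = 36 mm. The delivery plate is the bare front part of the plate, x 20 to 75: its long sides at y = -30 and y = 30 are open, without rim; a 5 mm high lip crosses its front end at x 75 to 79.
- magazine (a point): Point on the plate's top on the axis of the magazine tube (dispenser x = 0, y = 0, z = 36 mm). The tube is 35 mm in outer diameter (41 at its collar), from z = 45 up to its open top at z = 83 mm; the slot under its front lets one tablet through.
- tablet_1_center (a point): Centre of the lowest tablet in the magazine, the one that comes out: a round cream-coloured flat tablet 26 mm in diameter, 8 mm thick, about 10 to 15 g. On the plate its centre is at z = 40.
- tablet_2: Second tablet of the stack, same size; origin at the centre of its underside. It stays in the magazine.
- tablet_3: Third tablet of the stack; origin at the centre of its underside. It stays in the magazine.
- tablet_4: Top tablet of the stack; origin at the centre of its underside. It stays in the magazine.
- dish: Open round white porcelain dish, loose, 0.1 to 0.17 kg, 66 mm in diameter at the rim, 24 mm high, wall 3, inner floor 4 mm above the table; origin at the centre of its underside. It stands at dispenser x about 45 mm, on either side of the delivery plate (y about +52 or -52), its rim reaching some 10 mm in under the plate's overhanging edge.
- sample_jar: Low round sample jar closed with a flat grey screw lid, 65 mm in diameter, 24 mm high; stands on the other side of the delivery plate, mirror-fashion to the open dish. Origin at the centre of its underside. Leave it alone.
- flask_1: Stoppered volumetric flask, bulb 66 mm in diameter, 182 mm high, beyond the front end of the dispenser; origin at the centre of its underside. Leave it alone.
- flask_2: Larger stoppered volumetric flask, bulb 74 mm in diameter, 201 mm high; origin at the centre of its underside. Leave it alone.
- erlenmeyer: Conical flask with a blue screw cap, 82 mm in diameter at its foot, 132 mm high, beside the dispenser on its +y side; origin at the centre of its underside. Leave it alone.
- reagent: Closed orange reagent bottle with a red cap, 66 mm in diameter, 155 mm high, origin at the centre of its underside. Leave it alone.
- beaker: Empty glass beaker, 68 mm in diameter, 88 mm high, origin at the centre of its underside. Leave it alone.
- spatula: Narrow steel lab micro-spatula lying on the table, 175 mm long, 5 to 12 mm wide, 4 mm thick, roughly along the dispenser on its -y side; origin at the middle of its underside. Leave it alone.
- tablet_1: The same lowest tablet as a body; origin at the centre of its underside.

How it is judged:
By the outcome, as a careful person would: the job done as asked, in the order asked, and still so for the second after the job is handed in, with the robot touching nothing.
It also fails if it takes over 51 s, if anything falls off the work surface, if the arm or the gripper's body presses on something with over 40 N, if the wrist force passes 120 N, or if a joint passes its speed limit or range.

### The arm

A 7-joint arm with a two-finger parallel gripper is mounted at the origin on the work surface. World frame = base frame: x ahead of the robot, y to its left, z up, the work surface at z = 0. Lengths are in m, angles in rad, forces in N, time in s.
With the tool pointing down it reaches from about 0.4 to 0.9 m from the base axis. Payload 5.5 kg.
Tool frame: the origin (TCP) lies on the front face of the gripper's body, between the roots of the fingers; the fingertips stand 73 mm ahead of it and the grasp point (between the pads) lies 54 mm ahead of it; z points along the fingers, x is the direction in which the jaws open and shut, and the axes are right-handed (so a half turn about z gives the same grasp; the last joint's range is limited). The gripper opens to 85 mm and grips with 20 to 120 N. Pads are 22 mm wide; open, the fingers measure 114 mm over their backs; the gripper's body (76 mm by 85 mm) begins 54 mm behind the grasp point. The pads swing forward as they close: fully open they stand 13 mm farther back than shut.
Start: joints at [1.38, 0.501, -0.427, 1.55, 0.221, 1.138, -0.21], TCP at [0.285, -0.584, 0.304] pointing down, gripper open.
Joint ranges: [-2.88, 2.88], [-0.31, 2.03], [-1.54, 1.56], [0.2, 2.42], [-1.41, 4.55], [0.19, 2.02], [-2.57, 2.57]. Speed limits (rad/s): [2.57, 2.57, 3.14, 3.14, 3.14, 3.14, 3.14].

### API

Orientations are given as a unit quaternion [w, x, y, z].
In Python, from rig import status, cams, bot gives the robot as it stands.
- The arm moves only by the shell command python3 -m handwheel 'ROWS' [OPENING]. ROWS is JSON, a list of rows, each a list of 4 numbers: the shift along the tool's x, y, z in cm, then the turn about the tool's z in rad. In form: [[dx, dy, dz, turn], ...]. A call has exactly 8 rows; each row shifts and turns the commanded pose from where the row before left it, along the tool's axes as they then stand; what a row does not reach is not made up. A row lasts 1/8 s, in which the tool goes at most 62.5 mm and 10.7 degrees, less where a joint would pass 70% of its speed; a pose out of reach is approached as far as the arm can. A call with a gripper value outside its range is refused whole. OPENING is the opening, from -1 (shut) to 1 (fully open), set as the call begins (- or left out, the last holds). The fingers move at their own pace and stop on an object; the grip force is fixed at half the most. Time passes only in rows, so rows that do not move let the fingers close, or fill a call up. It gives the time, the measured TCP pose, the force and the opening at its end, in the units of the state.
- status.get_obs(): the state, without advancing time (a new reading comes with each control period).
- cams.camera(name): name is "scene" or "top" or "wrist"; returns (picture, depth): 384x512x3 uint8, red, green, blue; 384x512 float32, m along the optical axis (not along the pixel's ray), 0 where there is no reading.
- cams.calibration(name): a dict with "fx", "fy", "cx", "cy" (pixels), "R" (3x3) and "t" (3): a world point X has camera coordinates R X + t. Camera axes: x right, y down, z forward; pixel columns grow to the right and rows downward; lengths in m; the calibration is good to about 2 mm. A picture is of the moment at which its call begins: read the wrist's pose just before it. calibration takes no time and is no camera call; for the wrist camera it gives the pose at the moment of the call.
- bot.finish_job(): hands the job in, once; it reports no verdict.
The state is a dict: "clock": time; "q": joint angles; "dq": joint speeds; "joint_efforts": joint torques, N m; "ee_pos": TCP position; "ee_rot": TCP orientation; "wrist_force": force on the tool from outside, world axes, zero at the start; "torque": the same for the moment, N m; "opening": opening from 0.0 (shut) to 1.0 (fully open).
Only numpy, scipy, OpenCV 4.12 (cv2) and the standard library are available. Lean on these libraries where they do the work, as an engineer would, in place of code of your own. Each camera call takes 0.05 s, during which the arm holds its last target.

## Working session

There is one attempt and no reset: what is moved stays moved. The work goes in short steps, Python scripts to look and compute and a shell command to move; the robot and the scene stay as the last step left them, time stands still between calls to the robot, and variables do not carry over. Pictures are saved under pics/ and viewed, and the job is handed in when it is done.

```bash
ls; mkdir -p pics; python3 - <<'E'
from rig import status,cams,bot
import cv2,numpy as np
o=status.get_obs();print(o)
for n in ["scene","top"]:
    p,d=cams.camera(n);cv2.imwrite(f"pics/{n}0.png",p[...,::-1]);np.savez(f"{n}0.npz",p=p,d=d,**cams.calibration(n))
    print(n,cams.calibration(n))
E
```

```text
pics
{'clock': 0.0, 'q': array([ 1.38020917,  0.50185319, -0.4267561 ,  1.55149828,  0.22080003,
        1.13832039, -0.21026016]), 'dq': array([-2.10937585e-03, -1.26295137e-04,  1.95801102e-03, -3.73260350e-04,
        8.63959000e-06, -2.34918033e-04, -7.24780285e-05]), 'joint_efforts': array([-8.99646147e-05, -5.69506145e+01, -5.81629291e+00, -2.80938935e+01,
        1.05516671e-02,  1.18307996e-02, -1.03124191e-05]), 'ee_pos': array([ 0.28462434, -0.58372315,  0.30283269]), 'ee_rot': array([-5.53756688e-04,  8.48067556e-01, -5.29887154e-01, -8.47086208e-04]), 'wrist_force': array([-0.29055161, -0.54055079, -0.31114368]), 'torque': array([-0.05657888,  0.0161417 ,  0.00424603]), 'opening': 1.0007256836469152}
scene {'fx': 421.1397388379404, 'fy': 421.1397388379404, 'cx': 255.14485581374132, 'cy': 190.23629040347444, 'R': array([[ 0.07981701,  0.99677254,  0.00858815],
       [ 0.78408127, -0.05746106, -0.61799255],
       [-0.61550451,  0.05606013, -0.78613705]]), 't': array([-0.06844795, -0.39815571,  1.42549424])}
top {'fx': 386.35903728192187, 'fy': 386.35903728192187, 'cx': 250.06614918607917, 'cy': 189.61449732384415, 'R': array([[-2.16894142e-02, -9.99764401e-01, -8.44140747e-04],
       [-9.84032775e-01,  2.14973056e-02, -1.76684363e-01],
       [ 1.76660883e-01, -3.00151816e-03, -9.84267201e-01]]), 't': array([0.03096773, 0.59449353, 1.15103208])}
```

View pics/scene0.png

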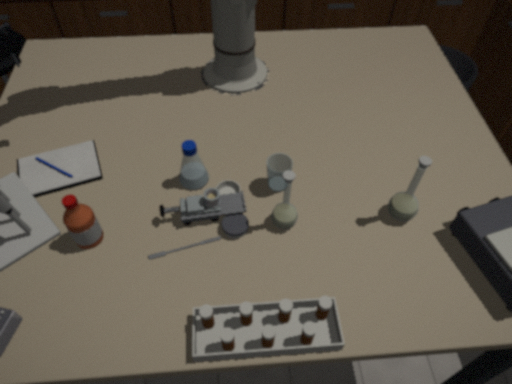

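View pics/top0.png

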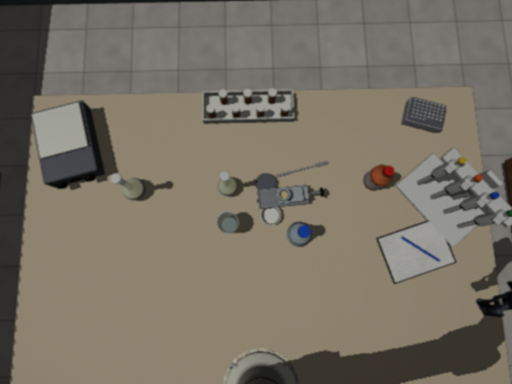

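```bash
python3 - <<'E'
import cv2,numpy as np
a=cv2.imread("pics/top0.png")[145:255,205:345]
cv2.imwrite("pics/topc.png",cv2.resize(a,None,fx=5,fy=5,interpolation=cv2.INTER_CUBIC))
a=cv2.imread("pics/scene0.png")[130:265,140:320]
cv2.imwrite("pics/scenec.png",cv2.resize(a,None,fx=4.4,fy=4.4,interpolation=cv2.INTER_CUBIC))
E
```

```text
(no output)
```

View pics/topc.png

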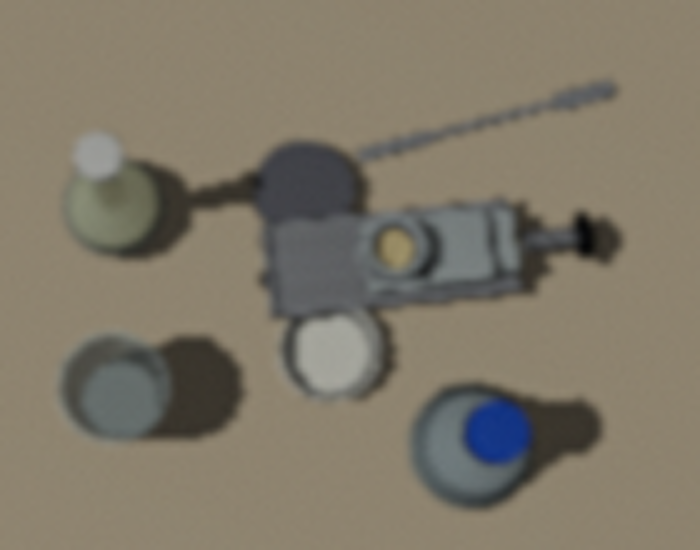

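View pics/scenec.png

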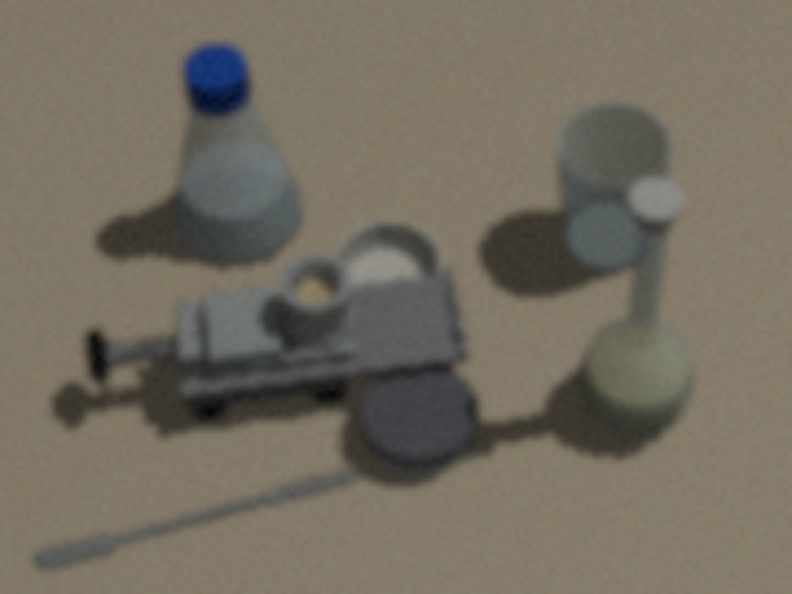

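```bash
cat > h.py <<'E'
import numpy as np
def proj(C,X):
    c=np.asarray(X)@C['R'].T+C['t']; return np.stack([C['fx']*c[...,0]/c[...,2]+C['cx'],C['fy']*c[...,1]/c[...,2]+C['cy']],-1)
def onz(C,uv,z):
    uv=np.atleast_2d(uv);r=np.stack([(uv[:,0]-C['cx'])/C['fx'],(uv[:,1]-C['cy'])/C['fy'],np.ones(len(uv))],-1)@C['R']
    o=-C['R'].T@C['t'];s=(z-o[2])/r[:,2];return o+s[:,None]*r
def cloud(C,d):
    v,u=np.mgrid[:d.shape[0],:d.shape[1]]
    c=np.stack([(u-C['cx'])/C['fx']*d,(v-C['cy'])/C['fy']*d,d],-1)
    return (c-C['t'])@C['R']
E
python3 - <<'E'
from h import *
from scipy.optimize import least_squares
T=np.load("top0.npz");S=np.load("scene0.npz")
tp=[((275,315),(79,30,41)),((268,222),(79,-30,41)),((522,288),(-80,30,36)),((403,248),(0,0,83)),((586,237),(-123,0,42))]
sp=[((452,270),(79,30,41)),((465,358),(79,-30,41)),((315,282),(0,0,83)),((97,355),(-123,0,40)),((186,395),(-80,-30,36))]
A=[(T,np.array(p)/5+[204.6,144.6],np.array(q)/1000) for p,q in tp]+[(S,np.array(p)/4.4+[139.6,129.6],np.array(q)/1000) for p,q in sp]
def W(p,q):
    c,s=np.cos(p[2]),np.sin(p[2]);return np.array([p[0]+c*q[0]-s*q[1],p[1]+s*q[0]+c*q[1],q[2]])
f=lambda p:np.concatenate([proj(C,W(p,q))-u for C,u,q in A])
r=least_squares(f,[.5,-.1,1.57],loss='soft_l1');print(r.x,np.degrees(r.x[2]));print(r.fun.reshape(-1,2).round(1))
# each cam separately
for C in (T,S):
    B=[a for a in A if a[0] is C]
    r2=least_squares(lambda p:np.concatenate([proj(C,W(p,q))-u for C,u,q in B]),r.x,loss='soft_l1');print(r2.x)
# depth check: heights around
for C,n in((T,'t'),(S,'s')):
    P=cloud(C,C['d']);
    p=r.x;D=(P[...,:2]-p[:2])@np.array([[np.cos(p[2]),-np.sin(p[2])],[np.sin(p[2]),np.cos(p[2])]])*1000
    z=P[...,2]*1000
    for nm,m in {'dplate':(abs(D[...,0]-45)<20)&(abs(D[...,1])<20),'head':(abs(D[...,0]+123)<15)&(abs(D[...,1])<25)&(z>22),
      'hous':(z>30)&(z<60)&(abs(D[...,0])<100)&(abs(D[...,1])<35),'dish':(abs(D[...,0]-45)<40)&(abs(D[...,1]-62)<30)&(z>14)&(z<35),'jar':(abs(D[...,0]-45)<40)&(abs(D[...,1]+62)<30)&(z>14)&(z<35)}.items():
        print(n,nm,m.sum(),'zmed %.1f'%np.median(z[m]),'x',np.percentile(D[m][:,0],[1,50,99]).round(),'y',np.percentile(D[m][:,1],[1,50,99]).round())
print(onz(T,[np.array((333,350))/5+[204.6,144.6]],.02), onz(T,[np.array((472,445))/5+[204.6,144.6]],.03))
E
```

```text
[ 0.57660083 -0.08440679  1.64756725] 94.39864964963756
[[-0.8 -0.3]
 [-1.4 -0.6]
 [ 0.1  0.3]
 [-1.2 -1.1]
 [-0.  -0.5]
 [-0.2 -0.4]
 [ 0.2 -1.2]
 [-0.6 -0.3]
 [-0.4 -0. ]
 [-2.  -0.3]]
[ 0.57515922 -0.08653908  1.65107088]
[ 0.57799044 -0.0832577   1.64054203]
t dplate 158 zmed 35.0 x [26. 45. 65.] y [-20.  -0.  19.]
t head 49 zmed 48.3 x [-128. -120. -109.] y [-13.   1.  14.]
t hous 838 zmed 38.2 x [-92.   2.  78.] y [-28.   5.  31.]
t dish 49 zmed 22.6 x [11. 39. 74.] y [33. 62. 85.]
t jar 271 zmed 23.1 x [18. 48. 79.] y [-81. -54. -33.]
s dplate 215 zmed 35.6 x [25. 44. 64.] y [-19.  -2.  19.]
s head 72 zmed 47.4 x [-125. -119. -108.] y [-18.  -8.   6.]
s hous 1309 zmed 38.9 x [-94. -11.  79.] y [-31. -11.  28.]
s dish 93 zmed 21.7 x [16. 49. 76.] y [43. 77. 85.]
s jar 460 zmed 23.5 x [19. 49. 81.] y [-84. -58. -33.]
[[ 0.51913044 -0.04722891  0.02      ]] [[ 0.4567532  -0.13130769  0.03      ]]
```

```bash
python3 -m handwheel '[[0,0,0,-0.171],[0,0,0,-0.171],[0,0,0,-0.171],[0,0,0,-0.171],[0,0,0,-0.171],[0,0,0,-0.171],[0,0,0,-0.17],[0,0,0,0]]' -1
cat >> h.py <<'E'
P0=np.array([0.5766,-0.0844,np.radians(94.45)])
def d2w(x,y,p=None):
    p=P0 if p is None else p
    c,s=np.cos(p[2]),np.sin(p[2]);return np.array([p[0]+(c*x-s*y)/1000,p[1]+(s*x+c*y)/1000])
def w2d(X,p=None):
    p=P0 if p is None else p
    c,s=np.cos(p[2]),np.sin(p[2]);D=np.asarray(X)[...,:2]-p[:2]
    return np.stack([c*D[...,0]+s*D[...,1],-s*D[...,0]+c*D[...,1]],-1)*1000
def tool():
    from rig import status
    from scipy.spatial.transform import Rotation as R
    o=status.get_obs();q=o['ee_rot'];M=R.from_quat([q[1],q[2],q[3],q[0]]).as_matrix()
    return o,M
def go(x,y,z):
    o,M=tool();w=np.r_[d2w(x,y),z/1000.]
    print('clock',round(o['clock'],2),'disp',w2d(o['ee_pos']).round(1),'z',(o['ee_pos'][2]*1000).round(1),'F',o['wrist_force'].round(1),'open',round(o['opening'],2))
    a=np.arctan2(M[1,0],M[0,0]);want=P0[2]-np.pi/2
    print('shift cm',((w-o['ee_pos'])@M*100).round(2),'turn',round(a-want,4),'tilt',M[:,2].round(3))
E
python3 - <<'E'
from h import *
T=np.load("top0.npz")
for n,uv,z in (('flask1',(112,205),.03),('reag',None,.03),('beaker',(120,400),.0),('erl',(472,445),.03),('dish',(333,350),.02),('jar',(307,185),.024)):
    p=np.array(uv)/5+[204.6,144.6] if uv else (376,180)
    w=onz(T,[p],z);print(n,w[0].round(3),w2d(w)[0].round(0))
go(-164,0,304)
E
```

```text
clock: 1.1
ee_pos: [0.2847, -0.584, 0.3033]
ee_rot: [-0.001, 0.999, 0.039, -0.0]
wrist_force: [-0.1, -0.3, 0.8]
opening: 0.0
flask1 [0.614 0.091 0.03 ] [172. -51.]
reag [ 0.622 -0.384  0.03 ] [-303.  -22.]
beaker [0.492 0.089 0.   ] [180.  71.]
erl [ 0.457 -0.131  0.03 ] [-37. 123.]
dish [ 0.519 -0.047  0.02 ] [42. 54.]
jar [ 0.625 -0.034  0.024] [ 47. -52.]
clock 1.1 disp [-475.5  329.8] z 303.3 F [-0.1 -0.3  0.8] open 0.0
shift cm [ 3.297e+01 -3.116e+01 -3.000e-02] turn -0.0003 tilt [-0.     0.001 -1.   ]
```

```bash
python3 -m handwheel '[[4.7,-4.4,0,0],[4.7,-4.4,0,0],[4.7,-4.4,0,0],[4.7,-4.4,0,0],[4.7,-4.4,0,0],[4.7,-4.4,0,0],[4.8,-4.8,0,0],[0,0,0,0]]'
python3 - <<'E'
from h import *
from rig import cams
import cv2
go(-164,0,200)
C=cams.calibration("wrist");p,d=cams.camera("wrist");np.savez("w1.npz",p=p,d=d,**C)
cv2.imwrite("pics/w1.png",cv2.convertScaleAbs(p[...,::-1],alpha=1.5))
E
```

```text
clock: 2.1
ee_pos: [0.5819, -0.2515, 0.3044]
ee_rot: [-0.002, 0.999, 0.043, 0.001]
wrist_force: [-0.3, -0.4, -0.0]
opening: -0.004
clock 2.1 disp [-167.     7.6] z 304.4 F [-0.3 -0.4 -0. ] open -0.0
shift cm [ 0.73 -0.26 10.45] turn 0.009 tilt [ 0.003  0.004 -1.   ]
```

View pics/w1.png

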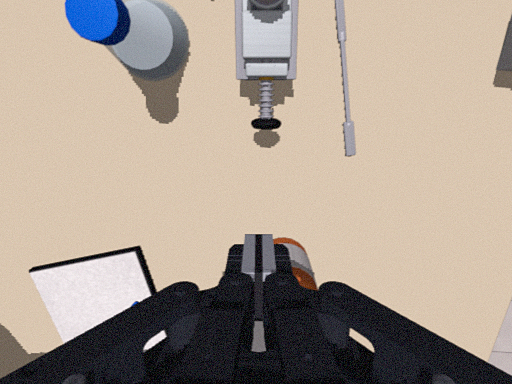

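```bash
python3 - <<'E'
from h import *
C=np.load("w1.npz")
for uv,z,q in (((266,118.5),.055,'head top'),((237,79),.036,'rear +y'),((297,79),.036,'rear -y'),((266,119),.04,'headc'),((266,7),.083,'')):
    print(q,w2d(onz(C,[uv],z))[0].round(1),onz(C,[uv],z).round(4))
P=cloud(C,C['d']);D=w2d(P);z=P[...,2]
m=(z>.028)&(abs(D[...,0]+123)<20)&(abs(D[...,1])<25)
print(m.sum(),np.percentile(D[m],[2,50,98],axis=0).round(1),np.percentile(z[m],[2,50,98]))
m=(z>.03)&(z<.04)&(D[...,0]<-40)&(D[...,0]>-100)&(abs(D[...,1])<50)
print(np.percentile(D[m],[1,50,99],axis=0).round(1))
# plate side edges slope
for a,b in((-80,-65),(-60,-45),(-40,-25)):
    mm=m=(z>.03)&(z<.065)&(D[...,0]<b)&(D[...,0]>a)&(abs(D[...,1])<50)
    if mm.sum()>5:print(a,D[mm][:,1].min().round(1),D[mm][:,1].max().round(1))
go(-164,0,200)
E
```

```text
head top [-116.5    0.6] [[ 0.585  -0.2006  0.055 ]]
rear +y [-79.5  29.7] [[ 0.5531 -0.166   0.036 ]]
rear -y [-79.  -30.4] [[ 0.6131 -0.1608  0.036 ]]
headc [-118.3    0.2] [[ 0.5856 -0.2023  0.04  ]]
 [-25.5   2.7] [[ 0.5759 -0.1101  0.083 ]]
471 [[-126.   -13.6]
 [-118.3    0.4]
 [-103.2   13.4]] [0.04000978 0.04846859 0.05557768]
[[-78.5 -29.2]
 [-62.5  10.7]
 [-40.6  30.5]]
-80 -29.5 29.8
-60 -29.2 30.6
-40 -28.8 30.3
clock 2.15 disp [-170.9   10. ] z 303.9 F [-0.3 -1.2  0. ] open 0.0
shift cm [ 0.99 -0.67 10.39] turn 0.0048 tilt [ 0.001  0.001 -1.   ]
```

```bash
python3 -m handwheel '[[0.5,-0.2,0,0.005],[0.5,-0.1,3.5,0],[0,0,3.5,0],[0,0,3.5,0],[0,0,3.5,0],[0,0,3.5,0],[0,0,2.4,0],[0,0,0,0]]'
python3 - <<'E'
from h import *
go(-168,0,95)
E
```

```text
clock: 3.15
ee_pos: [0.5862, -0.2566, 0.1029]
ee_rot: [-0.001, 0.999, 0.036, -0.002]
wrist_force: [-0.1, 0.0, 0.8]
opening: -0.0
clock 3.15 disp [-172.5    3.8] z 102.9 F [-0.1  0.   0.8] open -0.0
shift cm [ 0.38 -0.45  0.79] turn -0.0061 tilt [-0.004  0.001 -1.   ]
```

```bash
python3 -m handwheel '[[0,0,0,0],[0,0,0,0],[0,0,0,0],[0,0,0,0],[0,0,0,0],[0,0,0,0],[0,0,0,0],[0,0,0,0]]'
python3 - <<'E'
from h import *
from rig import cams
import cv2
go(-168,0,95)
C=cams.calibration("wrist");p,d=cams.camera("wrist");np.savez("w2.npz",p=p,d=d,**C)
cv2.imwrite("pics/w2.png",cv2.convertScaleAbs(p[...,::-1],alpha=1.5))
E
```

```text
clock: 4.15
ee_pos: [0.5879, -0.2558, 0.1048]
ee_rot: [-0.0, 0.999, 0.037, -0.0]
wrist_force: [-0.6, -0.9, 0.4]
opening: 0.002
clock 4.15 disp [-171.8    2. ] z 104.8 F [-0.6 -0.9  0.4] open 0.0
shift cm [ 0.2  -0.38  0.98] turn -0.0037 tilt [-0.  0. -1.]
```

View pics/w2.png

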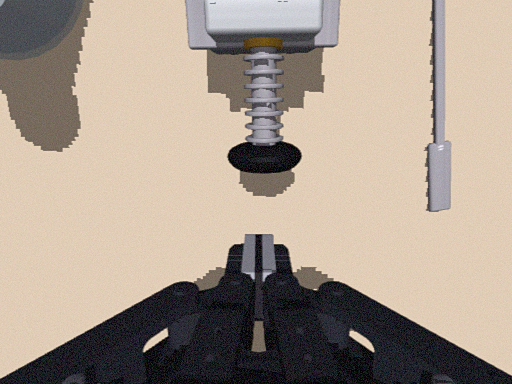

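```bash
python3 -m handwheel '[[0.2,0,0.4,-0.003],[0,0,0.5,0],[0,-0.7,0,0],[0,-0.7,0,0],[0,-0.7,0,0],[0,-0.7,0,0],[0,0,0,0],[0,0,0,0]]'
python3 - <<'E'
from h import *
go(-139,0,96)
E
```

```text
clock: 5.2
ee_pos: [0.5878, -0.228, 0.096]
ee_rot: [0.0, 0.999, 0.038, 0.0]
wrist_force: [0.3, 0.6, 0.9]
opening: -0.001
clock 5.2 disp [-1.44e+02 -1.00e-01] z 96.0 F [0.3 0.6 0.9] open -0.0
shift cm [-0.01 -0.5   0.  ] turn -0.0007 tilt [ 0. -0. -1.]
```

```bash
python3 -m handwheel '[[0,-0.5,0,0],[0,-0.5,0,0],[0,-0.5,0,0],[0,-0.5,0,0],[0,-0.5,0,0],[0,-0.5,0,0],[0,-0.5,0,0],[0,0,0,0]]'
python3 - <<'E'
from h import *
from rig import cams
import cv2
go(-99,0,96)
C=cams.calibration("wrist");p,d=cams.camera("wrist");np.savez("w3.npz",p=p,d=d,**C)
cv2.imwrite("pics/w3.png",cv2.convertScaleAbs(p[...,::-1],alpha=1.5))
E
```

```text
clock: 6.2
ee_pos: [0.5847, -0.1927, 0.0959]
ee_rot: [0.0, 0.999, 0.039, -0.0]
wrist_force: [-1.8, -4.9, 0.0]
opening: -0.002
clock 6.2 disp [-108.6    0.3] z 95.9 F [-1.8 -4.9  0. ] open -0.0
shift cm [ 0.03 -0.96 -0.01] turn -0.0002 tilt [-0.001 -0.    -1.   ]
```

View pics/w3.png

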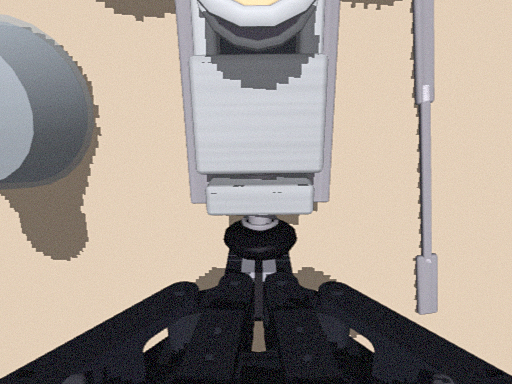

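```bash
python3 -m handwheel '[[0,-0.2,0,0],[0,-0.2,0,0],[0,-0.2,0,0],[0,-0.2,0,0],[0,-0.1,0,0],[0,-0.1,0,0],[0,0,0,0],[0,0,0,0]]'
python3 - <<'E'
from h import *
go(-99,0,96)
E
```

```text
clock: 7.25
ee_pos: [0.5839, -0.184, 0.0959]
ee_rot: [0.001, 0.999, 0.038, -0.0]
wrist_force: [-1.0, -5.0, -0.5]
opening: -0.003
clock 7.25 disp [-99.8   0.5] z 95.9 F [-1.  -5.  -0.5] open -0.0
shift cm [ 0.05 -0.08 -0.01] turn -0.0014 tilt [-0.001 -0.001 -1.   ]
```

```bash
python3 -m handwheel '[[0,-0.1,0,0],[0,-0.1,0,0],[0,-0.1,0,0],[0,0,0,0],[0,0,0,0],[0,0,0,0],[0,0,0,0],[0,0,0,0]]'
python3 - <<'E'
from h import *
from rig import cams
import cv2
go(-99,0,96)
C=cams.calibration("wrist");p,d=cams.camera("wrist");np.savez("w4.npz",p=p,d=d,**C)
cv2.imwrite("pics/w4.png",cv2.convertScaleAbs(p[...,::-1],alpha=1.5))
E
```

```text
clock: 8.25
ee_pos: [0.5837, -0.1821, 0.0959]
ee_rot: [0.001, 0.999, 0.038, -0.0]
wrist_force: [-0.9, -9.1, -0.3]
opening: -0.001
clock 8.25 disp [-97.9   0.5] z 95.9 F [-0.9 -9.1 -0.3] open -0.0
shift cm [ 0.05  0.11 -0.01] turn -0.0022 tilt [-0.001 -0.002 -1.   ]
```

View pics/w4.png

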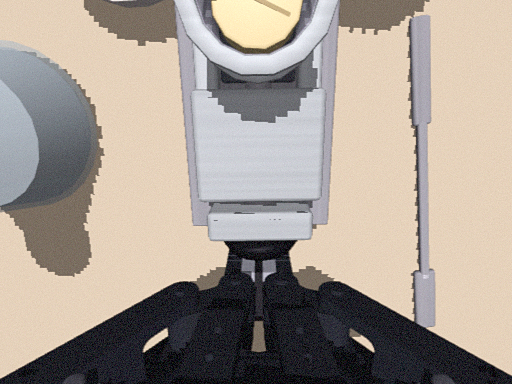

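```bash
python3 -m handwheel '[[0,-0.1,0,0],[0,-0.1,0,0],[0,-0.1,0,0],[0,0,0,0],[0,0,0,0],[0,0,0,0],[0,0,0,0],[0,0,0,0]]'
python3 - <<'E'
from h import *
from rig import cams
import cv2
go(-99,0,96)
for n in("top","scene"):
    p,d=cams.camera(n);a=p[145:255,205:345] if n=="top" else p[130:265,140:320]
    cv2.imwrite(f"pics/{n}5.png",cv2.resize(a[...,::-1],None,fx=4.4,fy=4.4,interpolation=cv2.INTER_CUBIC))
E
```

```text
clock: 9.3
ee_pos: [0.5837, -0.1818, 0.096]
ee_rot: [0.003, 0.999, 0.037, -0.0]
wrist_force: [0.1, -12.4, -0.6]
opening: 0.002
clock 9.3 disp [-97.6   0.5] z 96.0 F [  0.1 -12.4  -0.6] open 0.0
shift cm [0.05 0.14 0.  ] turn -0.0042 tilt [-0.    -0.005 -1.   ]
```

View pics/scene5.png

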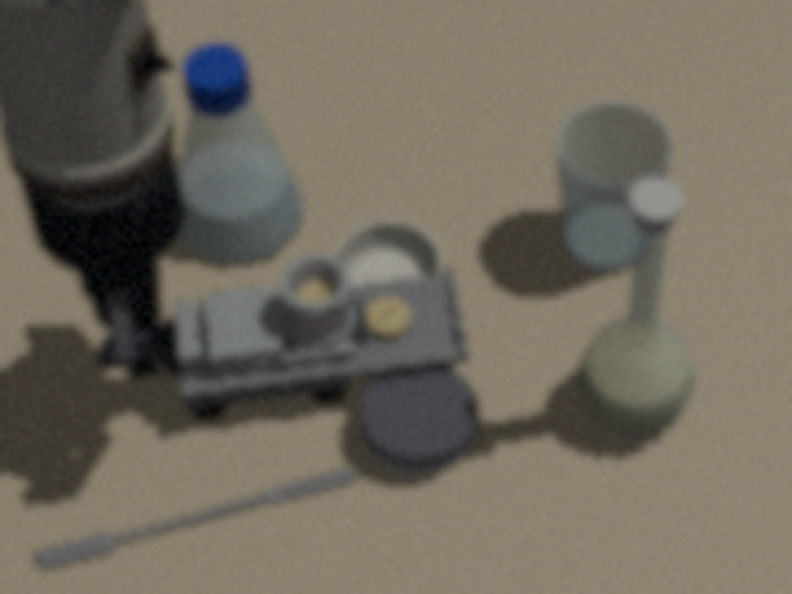

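The plunger is at its stop (force rises without travel), and the tablet lies on the plate at about (387,317) in the scene crop. Backing off.

```bash
python3 -m handwheel '[[0,0.8,0,0.004],[0,1,0,0],[0,1,0,0],[0,1,0,0],[0,1,0,0],[0,1,0,0],[0,1,0,0],[0,0.5,0,0]]'
python3 -m handwheel '[[0,0,0,0],[0,0,-3,0],[0,0,-3,0],[0,0,-3,0],[0,0,-3,0],[0,-2,-2,0],[0,-4,0,0],[0,-5,0,0]]'
python3 - <<'E'
from h import *
go(39,-55,230)
E
```

```text
clock: 10.4
ee_pos: [0.5894, -0.2503, 0.0959]
ee_rot: [-0.0, 0.999, 0.036, 0.0]
wrist_force: [-1.6, 0.1, -0.2]
opening: -0.001
clock: 11.4
ee_pos: [0.5807, -0.1379, 0.236]
ee_rot: [-0.0, 0.999, 0.036, 0.0]
wrist_force: [0.2, 0.5, -0.5]
opening: -0.003
clock 11.4 disp [-53.7   0.1] z 236.0 F [ 0.2  0.5 -0.5] open -0.0
shift cm [ 5.46 -9.3   0.61] turn -0.0054 tilt [ 0.  0. -1.]
```

```bash
python3 -m handwheel '[[0.7,0,0,0],[0.7,0,0,0],[0.7,0,0,0],[0.7,0,0,0],[0.7,0,0,0],[0.7,0,0,0],[0.6,0,0,0],[0.6,0,0,0]]'
python3 - <<'E'
from h import *
from rig import cams
import cv2
go(39,-55,230)
C=cams.calibration("wrist");p,d=cams.camera("wrist");np.savez("w6.npz",p=p,d=d,**C)
cv2.imwrite("pics/w6.png",cv2.convertScaleAbs(p[...,::-1],alpha=1.5))
E
```

```text
clock: 12.4
ee_pos: [0.6354, -0.136, 0.2359]
ee_rot: [-0.0, 0.999, 0.037, -0.0]
wrist_force: [-0.3, 0.3, 0.1]
opening: 0.001
clock 12.4 disp [-56.  -54.7] z 235.9 F [-0.3  0.3  0.1] open 0.0
shift cm [-0.01 -9.5   0.59] turn -0.0046 tilt [-0.  0. -1.]
```

View pics/w6.png

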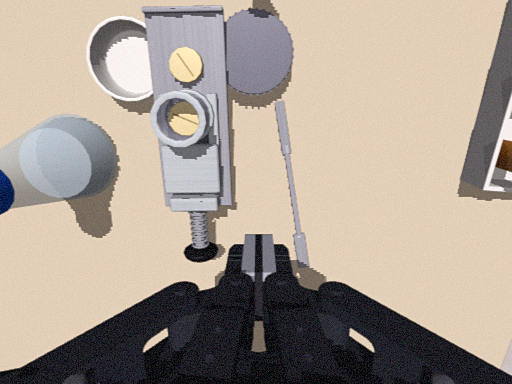

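```bash
python3 - <<'E'
from h import *
import cv2
C=np.load("w6.npz")
hsv=cv2.cvtColor(C['p'],cv2.COLOR_RGB2HSV);m=((hsv[...,0]>12)&(hsv[...,0]<35)&(hsv[...,1]>100)&(hsv[...,2]>80)).astype(np.uint8);m[92:]=0
v,u=np.nonzero(m[:, 150:225]);print(len(u),u.mean()+150,v.mean())
for n,uv,z in (('tab',(u.mean()+150,v.mean()),.044),('tab2',(185.5,64.5),.044),('lipL',(146,9),.041),('lipR',(222,9),.041),('head',(201,250),.055)):
    print(n,w2d(onz(C,[uv],z))[0].round(1))
P=cloud(C,C['d']);D=w2d(P);z=P[...,2]
for s in(1,-1):
    m=(z>.018)&(z<.029)&(abs(D[...,0]-45)<45)&(s*D[...,1]>33)&(s*D[...,1]<95);print(s,np.percentile(D[m],[0.5,99.5],axis=0).round(1))
g=(z>.041)&(z<.048)&(abs(D[...,0]-40)<22)&(abs(D[...,1])<20);print(g.sum(),D[g].min(0).round(1),D[g].max(0).round(1))
E
```

```text
1 200.0 73.0
tab [33.1 -9.3]
tab2 [39.3  1.4]
lipL [77.9 28.4]
lipR [ 77.6 -27.7]
head [-113.1   -3.3]
1 [[12.8 35.8]
 [76.9 86.7]]
-1 [[ 17.9 -81.7]
 [ 80.9 -33.3]]
938 [ 18.3 -19.5] [51.8 14.3]
```

```bash
python3 -m handwheel '[[0,-1.5,0,0],[0,-2,0,0],[0,-2,0,0],[0,-2,0,0],[0,-1.5,1,0],[0,-0.8,2.5,0],[0,0,2.5,0],[0,0,2,0]]'
python3 -m handwheel '[[0,0,1,0],[0,0,0,0],[0,0,0,0],[0,0,0,0],[0,0,0,0],[0,0,0,0],[0,0,0,0],[0,0,0,0]]'
python3 - <<'E'
from h import *
from rig import cams
import cv2
go(42,-50,113)
C=cams.calibration("wrist");p,d=cams.camera("wrist");np.savez("w7.npz",p=p,d=d,**C)
cv2.imwrite("pics/w7.png",cv2.convertScaleAbs(p[...,::-1],alpha=1.5))
p,d=cams.camera("scene");cv2.imwrite(f"pics/scene7.png",cv2.resize(p[130:265,140:320][...,::-1],None,fx=4.4,fy=4.4,interpolation=cv2.INTER_CUBIC))
E
```

```text
clock: 13.45
ee_pos: [0.6273, -0.0379, 0.1542]
ee_rot: [0.0, 0.999, 0.037, -0.001]
wrist_force: [0.3, -0.7, -0.3]
opening: -0.002
clock: 14.45
ee_pos: [0.6279, -0.0383, 0.1459]
ee_rot: [0.0, 0.999, 0.036, 0.0]
wrist_force: [0.1, -0.2, -0.3]
opening: -0.002
clock 14.45 disp [ 42.  -54.7] z 145.9 F [ 0.1 -0.2 -0.3] open -0.0
shift cm [-0.47 -0.    3.29] turn -0.0047 tilt [ 0. -0. -1.]
```

View pics/w7.png

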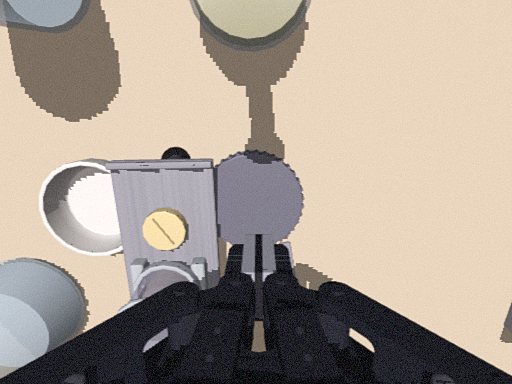

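View pics/scene7.png

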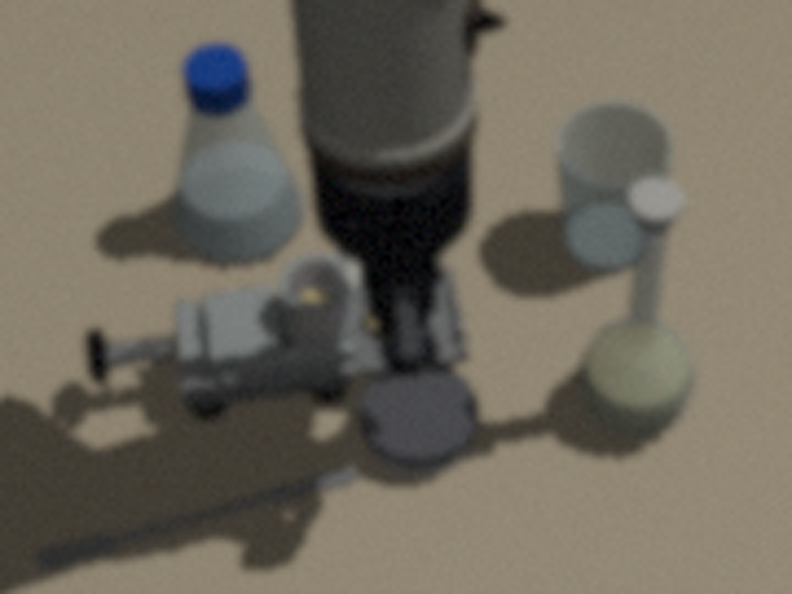

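```bash
python3 -m handwheel '[[0,0,1,0.004],[0,0,1,0],[0,0,0.9,0],[0,0,0.4,0],[-0.7,0,0,0],[-0.8,0,0,0],[0,0,0,0],[0,0,0,0]]'
python3 - <<'E'
from h import *
from rig import cams
import cv2
go(42,-30,113)
C=cams.calibration("wrist");p,d=cams.camera("wrist");np.savez("w8.npz",p=p,d=d,**C)
cv2.imwrite("pics/w8.png",cv2.convertScaleAbs(p[...,::-1],alpha=1.5))
E
```

```text
clock: 15.55
ee_pos: [0.6132, -0.0395, 0.1134]
ee_rot: [0.0, 0.999, 0.034, 0.0]
wrist_force: [0.5, -0.2, 0.8]
opening: -0.002
clock 15.55 disp [ 41.9 -39.9] z 113.4 F [ 0.5 -0.2  0.8] open -0.0
shift cm [-0.99 -0.    0.04] turn -0.0089 tilt [ 0.001 -0.    -1.   ]
```

View pics/w8.png

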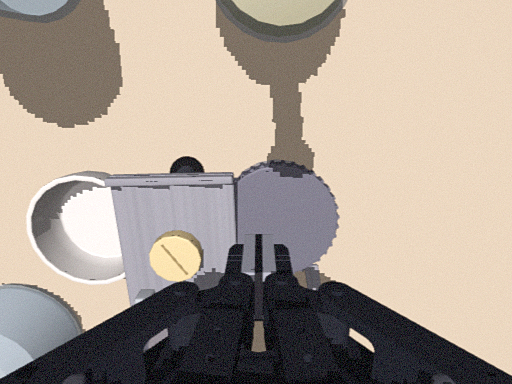

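```bash
python3 -m handwheel '[[-0.4,0,0,-0.009],[-0.5,0,0,0],[-0.5,0,0,0],[-0.5,0,0,0],[-0.4,0,0,0],[-0.3,0,0,0],[-0.3,0,0,0],[-0.3,0,0,0]]'
python3 - <<'E'
from h import *
from rig import cams
import cv2
go(42,0,113)
C=cams.calibration("wrist");p,d=cams.camera("wrist");np.savez("w9.npz",p=p,d=d,**C)
cv2.imwrite("pics/w9.png",cv2.convertScaleAbs(p[...,::-1],alpha=1.5))
E
```

```text
clock: 16.6
ee_pos: [0.5809, -0.0418, 0.113]
ee_rot: [-0.0, 0.999, 0.039, 0.0]
wrist_force: [-0.3, 0.9, 0.1]
opening: 0.001
clock 16.6 disp [42.1 -7.6] z 113.0 F [-0.3  0.9  0.1] open 0.0
shift cm [-0.76  0.01 -0.  ] turn 0.0004 tilt [ 0.  0. -1.]
```

View pics/w9.png

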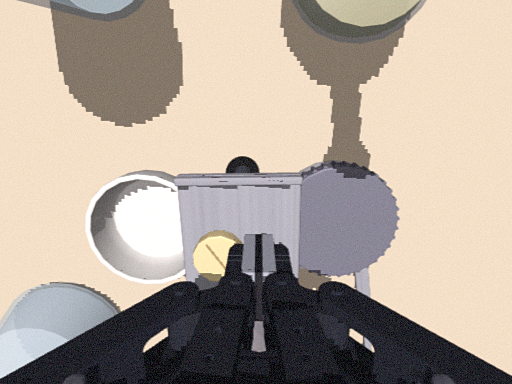

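```bash
python3 -m handwheel '[[-0.3,0,0,0],[-0.3,0,0,0],[-0.35,0,0,0],[-0.35,0,0,0],[-0.35,0,0,0],[-0.4,0,0,0],[-0.4,0,0,0],[-0.3,0,0,0]]'
python3 - <<'E'
from h import *
from rig import cams
import cv2
go(42,20,113)
C=cams.calibration("wrist");p,d=cams.camera("wrist");np.savez("w10.npz",p=p,d=d,**C)
cv2.imwrite("pics/w10.png",cv2.convertScaleAbs(p[...,::-1],alpha=1.5))
E
```

```text
clock: 17.65
ee_pos: [0.5533, -0.044, 0.1129]
ee_rot: [0.0, 0.999, 0.039, -0.0]
wrist_force: [-0.1, -0.7, -0.4]
opening: 0.001
clock 17.65 disp [42.1 20.1] z 112.9 F [-0.1 -0.7 -0.4] open 0.0
shift cm [ 0.01  0.01 -0.01] turn 0.0003 tilt [-0. -0. -1.]
```

View pics/w10.png

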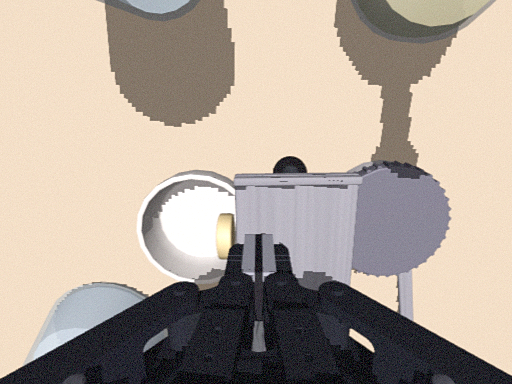

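```bash
python3 -m handwheel '[[0,0,0,0],[0,0,0,0],[0,0,0,0],[0,0,0,0],[0,0,0,0],[0,0,0,0],[0,0,0,0],[0,0,0,0]]'
python3 - <<'E'
from h import *
from rig import cams
import cv2
C=cams.calibration("wrist");p,d=cams.camera("wrist");np.savez("w11.npz",p=p,d=d,**C)
cv2.imwrite("pics/w11.png",cv2.resize(cv2.convertScaleAbs(p[150:310,110:310,::-1],alpha=1.5),None,fx=3,fy=3))
P=cloud(C,d);D=w2d(P)
for v in (220,228,236,244,250):
    print(v,[(int(u),*D[v,u].round(0),round(P[v,u,2]*1000)) for u in (205,216,220,224,228,232)])
E
```

```text
clock: 18.7
ee_pos: [0.5536, -0.0439, 0.1129]
ee_rot: [0.0, 0.999, 0.039, 0.0]
wrist_force: [-0.3, 0.4, 1.4]
opening: -0.003
220 [(205, np.float64(44.0), np.float64(53.0), 4), (216, np.float64(44.0), np.float64(46.0), 4), (220, np.float64(51.0), np.float64(42.0), 21), (224, np.float64(51.0), np.float64(39.0), 21), (228, np.float64(51.0), np.float64(37.0), 21), (232, np.float64(50.0), np.float64(35.0), 19)]
228 [(205, np.float64(38.0), np.float64(53.0), 3), (216, np.float64(39.0), np.float64(46.0), 5), (220, np.float64(48.0), np.float64(41.0), 26), (224, np.float64(48.0), np.float64(39.0), 26), (228, np.float64(48.0), np.float64(37.0), 26), (232, np.float64(46.0), np.float64(35.0), 21)]
236 [(205, np.float64(33.0), np.float64(53.0), 5), (216, np.float64(33.0), np.float64(47.0), 3), (220, np.float64(45.0), np.float64(41.0), 28), (224, np.float64(45.0), np.float64(39.0), 29), (228, np.float64(45.0), np.float64(37.0), 29), (232, np.float64(42.0), np.float64(35.0), 23)]
244 [(205, np.float64(28.0), np.float64(53.0), 5), (216, np.float64(27.0), np.float64(47.0), 3), (220, np.float64(41.0), np.float64(41.0), 30), (224, np.float64(40.0), np.float64(39.0), 29), (228, np.float64(40.0), np.float64(37.0), 29), (232, np.float64(39.0), np.float64(35.0), 26)]
250 [(205, np.float64(24.0), np.float64(54.0), 5), (216, np.float64(24.0), np.float64(47.0), 5), (220, np.float64(37.0), np.float64(41.0), 30), (224, np.float64(37.0), np.float64(39.0), 29), (228, np.float64(37.0), np.float64(37.0), 29), (232, np.float64(49.0), np.float64(33.0), 52)]
```

View pics/w11.png

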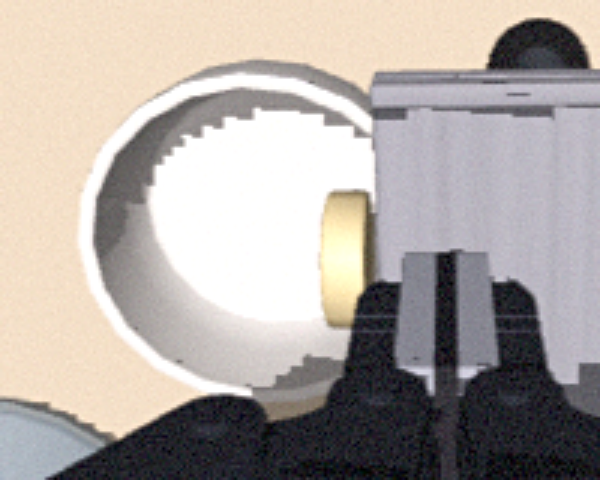

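The tablet dropped into the dish and stands upright on its rim there (crop (345,258)). Its top is at about z 30 and it spans y 34–42, so it is clear of the plate. Withdrawing, then checking.

```bash
python3 -m handwheel '[[0.3,0,0,0],[0.5,0,0,0],[0,0,-1.5,0],[0,0,-2.5,0],[0,0,-3,0],[0,0,-3,0],[0,2,-2,0],[0,3,0,0]]'
python3 -m handwheel '[[0,4,0,0],[0,3,0,0],[0,1,0,0],[0,0,0,0],[0,0,0,0],[0,0,0,0],[0,0,0,0],[0,0,0,0]]'
python3 - <<'E'
from h import *
from rig import cams
import cv2
go(42,20,113)
C=cams.calibration("wrist");p,d=cams.camera("wrist");np.savez("w12.npz",p=p,d=d,**C)
cv2.imwrite("pics/w12.png",cv2.convertScaleAbs(p[...,::-1],alpha=1.5))
p,d=cams.camera("scene");cv2.imwrite(f"pics/scene12.png",cv2.resize(p[130:265,140:320][...,::-1],None,fx=4.4,fy=4.4,interpolation=cv2.INTER_CUBIC))
E
```

```text
clock: 19.75
ee_pos: [0.5669, -0.0922, 0.2363]
ee_rot: [0.0, 0.999, 0.04, 0.002]
wrist_force: [0.7, -0.2, -0.4]
opening: -0.001
clock: 20.75
ee_pos: [0.5718, -0.1725, 0.2329]
ee_rot: [-0.0, 0.999, 0.039, 0.0]
wrist_force: [-0.3, -0.5, 0.6]
opening: 0.002
clock 20.75 disp [-87.5  11.6] z 232.9 F [-0.3 -0.5  0.6] open 0.0
shift cm [ -0.82 -12.95  11.99] turn 0.001 tilt [ 0.  0. -1.]
```

View pics/w12.png

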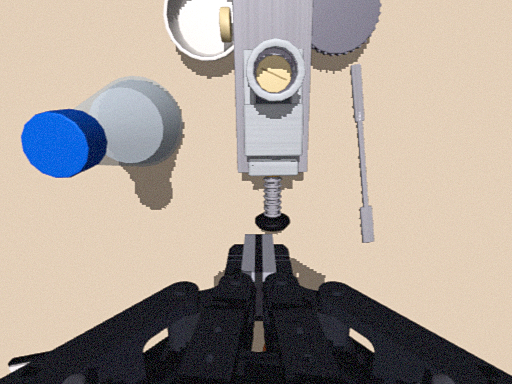

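View pics/scene12.png

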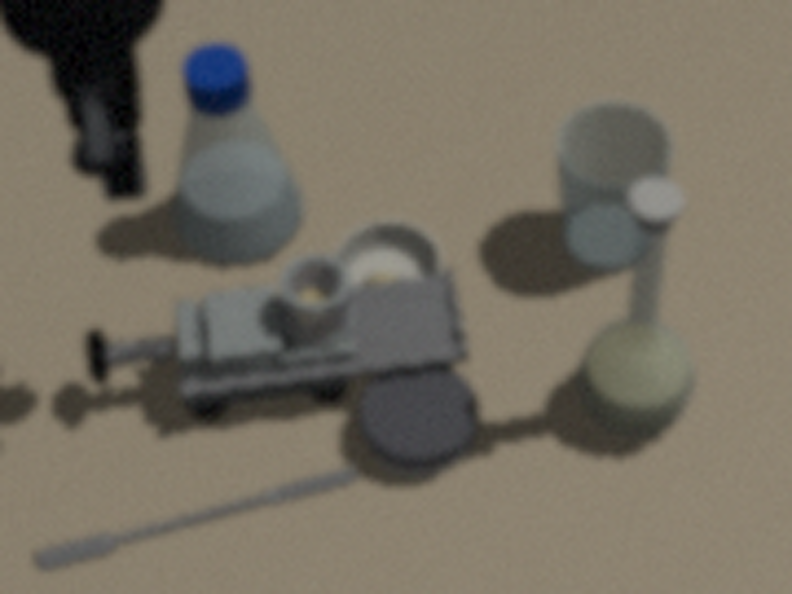

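```bash
python3 - <<'E'
from rig import bot
print(bot.finish_job())
E
```

```text
the job is handed in; nothing more can be done
None
```

I pressed the plunger once to its stop, and one tablet came out on the delivery plate. I then nudged it off the plate's +y side with the shut fingertips, and it dropped into the open dish. I handed the job in at about 21 s.

- **Plunger:** at the stop the wrist force rose from 5 N to 12 N with almost no further travel. In the last pictures it is sprung back out.
- **Other objects:** the plate is empty and the magazine still holds tablets, though I did not count them. The dish, jar, spatula and flasks look unmoved in the last pictures; I did not measure them again. The arm is clear of everything.
- **Tablet not lying flat:** it stands on its edge inside the dish. By the depth readings it is clear of the plate, with its top at z of about 30 mm, some 6 mm above the rim. It stayed still for about two seconds between pictures. I left it that way because tipping it over could have disturbed the dish.

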